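# Fetch the hemmed-in sample jar to the scanning stage

### The arm

A 7-joint arm with a two-finger parallel gripper is mounted at the origin on the work surface. World frame = base frame: x ahead of the robot, y to its left, z up, the work surface at z = 0. Lengths are in m, angles in rad, forces in N, time in s.
With the tool pointing down it reaches from about 0.4 to 0.875 m from the base axis. Payload 19.3 kg.
Tool frame: the origin (TCP) lies midway between the tips of the shut fingers; the grasp point (between the pads) lies 19 mm behind it; x points along the fingers, y is the direction in which the jaws open and shut, and the axes are right-handed (so a half turn about x gives the same grasp; the last joint's range is limited). The gripper opens to 85 mm and grips with 20 to 120 N. Pads are 22 mm wide; open, the fingers measure 114 mm over their backs; the gripper's body (76 mm by 85 mm) begins 54 mm behind the grasp point. The pads swing forward as they close: fully open they stand 13 mm farther back than shut.
Start: joints at [1.269, 0.521, -0.036, 1.599, 0.021, 1.021, -0.113], TCP at [0.144, -0.608, 0.231] pointing down, gripper open.
Joint ranges: [-2.91, 2.91], [-0.3, 2.13], [-1.5, 1.42], [0.17, 2.43], [-1.26, 4.41], [0.16, 1.93], [-2.52, 2.52]. Speed limits (rad/s): [1.89, 1.89, 2.39, 2.39, 3.01, 3.01, 3.01].

### API

Orientations are given as [roll, pitch, yaw] about the fixed x, y, z axes, in that order (R = Rz(yaw) Ry(pitch) Rx(roll)).
In Python, from workcell import telemetry, vision, workorder gives the robot as it stands. The module is installed in compiled form; this text tells all that it offers.
- The arm moves only by the tool play_rows, never from a script. Its argument "deltas" is a list of rows, each a list of 7 numbers: the shift along the world's x, y, z in mm, then the turn, a rotation vector about the world's x, y, z in degrees, then the finger opening in mm, from 0 to 85.4. In form: [[x, y, z, wx, wy, wz, jaw], ...]. A call has 1 to 8 rows; each row shifts and turns the commanded pose from where the row before left it; what a row does not reach is not made up. A row lasts 1/8 s, in which the tool goes at most 62.5 mm and 10.7 degrees, less where a joint would pass 70% of its speed; a pose out of reach is approached as far as the arm can. A call with a gripper value outside its range is refused whole. The fingers move at their own pace and stop on an object; "grip_force" is the grip in N (left out, the last holds). Time passes only in rows, so rows that do not move let the fingers close. It gives the time, the measured TCP pose, the force and the opening at its end, in the units of the state.
- telemetry.observe(): the state, without advancing time (a new reading comes with each control period).
- vision.grab_frame(name): name is "scene" or "top" or "wrist"; returns the picture (480x640x3 uint8, red, green, blue); there is no depth.
- vision.camera_info(name): a dict with "mtx" (3x3 intrinsics, pixels), "rvec" (rotation vector, rad) and "tvec" (3), from world to camera coordinates, as OpenCV has them. Camera axes: x right, y down, z forward; pixel columns grow to the right and rows downward; lengths in m; the calibration is good to about 2 mm. A picture is of the moment at which its call begins: read the wrist's pose just before it. camera_info takes no time and is no camera call; for the wrist camera it gives the pose at the moment of the call.
- workorder.job_done(): hands the job in, once; it reports no verdict.
The state is a dict: "clock": time; "qpos": joint angles; "qd": joint speeds; "joint_efforts": joint torques, N m; "position": TCP position; "tool_rot": TCP orientation; "force": force on the tool from outside, world axes, zero at the start; "moment": the same for the moment, N m; "grip_width": finger opening in m.
Only numpy, scipy, OpenCV 4.12 (cv2) and the standard library are available. Lean on these libraries where they do the work, as an engineer would, in place of code of your own. Each camera call takes 0.05 s, during which the arm holds its last target. There are 200 camera calls.

### The job

The red-capped sample jar is hemmed in at the back of the rack. First clear both the blue-capped and the yellow-capped jar onto the grey mat, then stand the red-capped jar on the centre of the scanning stage, and after that put the blue-capped and yellow-capped jars back in the rack, each centred on the pad of its own colour. Keep every jar upright and let go of them all at the end; leave the little dropper bottle and the little vial where they stand.

Things in the scene. Friction and masses are not known exactly. Their poses are not given: they have to be found in the camera images.
- red_jar_mid (a point): White screw jar with a red cap and a thin red band, an upright round cylinder of diameter 44 mm all the way up and 70 mm tall (cap: top 16 mm), about 0.12 kg. The point is on its axis, half-way up (35 mm above its underside); z is up its axis. It starts at the back of the rack, between and a little behind the other two jars (clear gap to each about 12 mm, to the fence behind it 18 mm), on a black disc whose top is 9 mm above the table.
- blue_jar_mid (a point): White screw jar with a blue cap and a thin blue band, an upright round cylinder of diameter 44 mm all the way up and 70 mm tall (cap: top 16 mm), about 0.12 kg. The point is on its axis, half-way up (35 mm above its underside); z is up its axis. It starts on the blue pad.
- yellow_jar_mid (a point): White screw jar with a yellow cap and a thin yellow band, an upright round cylinder of diameter 44 mm all the way up and 70 mm tall (cap: top 16 mm), about 0.12 kg. The point is on its axis, half-way up (35 mm above its underside); z is up its axis. It starts on the yellow pad.
- blue_seat (a point): Home of the blue-capped jar in the rack: the centre of the top face of a fixed flat round blue pad, 52 mm across and 3 mm thick, lying on the rack's plate; its top is 9 mm above the table. A blue tab 40 mm wide sticks out from it to 68 mm from the centre along -x (rack's front), so the colour shows while the jar stands on it. Axes as the rack's. The blue and yellow pads swap places from start to start.
- yellow_seat (a point): Home of the yellow-capped jar in the rack: the centre of the top face of a fixed flat round yellow pad, 52 mm across and 3 mm thick, lying on the rack's plate; its top is 9 mm above the table. A yellow tab 40 mm wide sticks out from it to 68 mm from the centre along -x (rack's front), so the colour shows while the jar stands on it. Axes as the rack's. The blue and yellow pads swap places from start to start.
- rack: Fixed white rack plate, 170 mm along its x, 180 mm along its y, 6 mm thick; origin at the centre of its underside on the table, +x to its back (away from the robot). A clear upright fence 5 mm thick stands along its back edge, inner face 72 mm from the origin along +x, top 51 mm above the table; front and sides are open. In its frame the red-capped jar's disc is at x 32 mm, y 0; the two coloured pads are at x 12 mm, y +52 and -52 mm.
- mat_top (a point): Side area: the centre of the top face of a fixed flat dark-grey mat, 220 mm along its x, 120 mm along its y, 3 mm thick, on the table. It is to the left or the right of the rack; it has room for two jars one behind the other along x. It swaps sides with the stage.
- stage_seat (a point): Scanning stage: the centre of the top face of a fixed low stage, a navy base 130 mm square with an aluminium plate 110 mm square (top 30 mm above the table), on it a black disc of diameter 72 mm and a white disc of diameter 52 mm, whose top (this point) is 40 mm above the table; z is up. Two steel knobs stick out 18 mm at its front and back. On the side opposite the mat.
- dropper_mid (a point): Bystander: a loose little amber dropper bottle with white collar and black rubber tip, diameter 28 mm, 68 mm tall, standing between the rack and the left-hand (+y) side place. The point is half-way up.
- vial_mid (a point): Bystander: a loose little green glass vial with a black cap, diameter 27 mm, 50 mm tall, standing between the rack and the right-hand (-y) side place. The point is half-way up.
There are look-alikes about, which are no part of the job. Leave any pink or purple look-alike of the part that bears yellow_jar_mid alone. Leave any purple look-alike of the part that bears blue_jar_mid alone.

How it is judged:
By the outcome, as a careful person would: the job done as asked, in the order asked, and still so for the second after the job is handed in, with the robot touching nothing.
It also fails if it takes over 118 s, if anything falls off the work surface, if the arm or the gripper's body presses on something with over 40 N, if the wrist force passes 120 N, or if a joint passes its speed limit or range.

## Working session

There is one attempt and no reset: what is moved stays moved. The work goes in short steps, Python scripts to look and compute and a tool call to move; the robot and the scene stay as the last step left them, time stands still between calls to the robot, and variables do not carry over. Pictures are saved under pics/ and viewed, about 12 in all and at most 16, crops included, and the job is handed in when it is done.

Besides the shell and the picture viewer there is one more tool, called after ">>>" in YAML: its name, and indented under it one key for each argument. play_rows: Moves the arm, as the interface text tells. Its arguments: {"type":"object","properties":{"deltas":{"type":"array","items":{"type":"array","items":{"type":"number"}}},"grip_force":{"type":"number"}},"required":["deltas"]}

```bash
mkdir -p pics
python3 - <<'E'
from workcell import telemetry, vision
import cv2
s=telemetry.observe();print(s)
for n in("top","scene"):
    print(n,vision.camera_info(n))
    cv2.imwrite(f"pics/{n}0.png",vision.grab_frame(n)[:,:,::-1])
E
```

```text
{'clock': 0.0, 'qpos': array([ 1.26880947,  0.5220246 , -0.0363352 ,  1.5999897 ,  0.02121747,
        1.02110434, -0.11275718]), 'qd': array([ 0.00094963,  0.00041871,  0.00055961, -0.00052357, -0.00120908,
        0.00062185, -0.00203849]), 'joint_efforts': array([ 1.49383754e-04, -9.27131367e+01,  1.97991706e+00, -3.69933307e+01,
        1.78651797e-02,  8.23347014e-03,  5.99324903e-05]), 'position': array([ 0.14346066, -0.60797056,  0.23072561]), 'tool_rot': array([-1.48982239,  1.5696559 ,  1.88360552]), 'force': array([-0.17605644,  0.56412082, -0.3220287 ]), 'moment': array([ 0.00383324, -0.01065936, -0.00719992]), 'grip_width': 0.08550243039241107}
top {'mtx': array([[467.8638408 ,   0.        , 318.10998454],
       [  0.        , 467.8638408 , 241.2563974 ],
       [  0.        ,   0.        ,   1.        ]]), 'rvec': array([ 2.21465324, -2.16711179,  0.07780284]), 'tvec': array([-0.02953189,  0.59883294,  0.87452888])}
scene {'mtx': array([[473.52072834,   0.        , 314.09958272],
       [  0.        , 473.52072834, 238.38696494],
       [  0.        ,   0.        ,   1.        ]]), 'rvec': array([ 1.35174088,  2.19006586, -0.8946518 ]), 'tvec': array([ 0.25964786, -0.35263739,  1.21690874])}
```

View pics/top0.png

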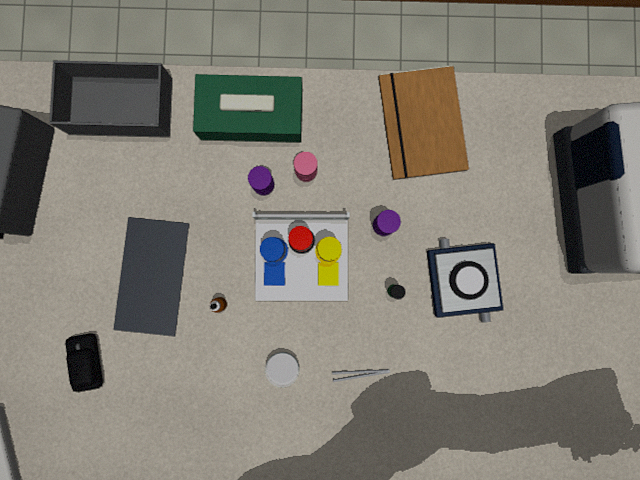

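View pics/scene0.png

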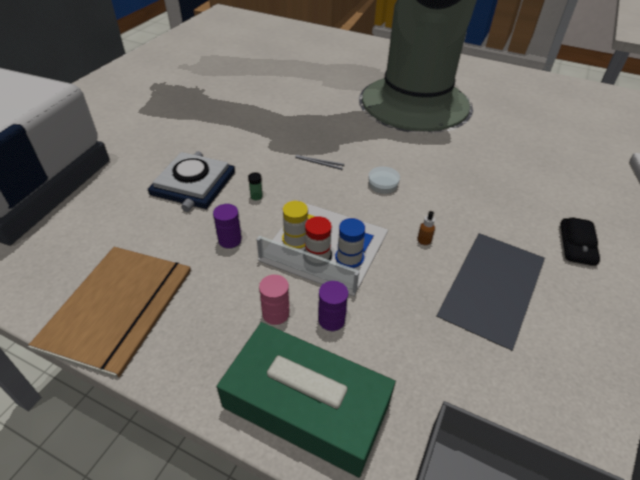

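```bash
cat > h.py <<'E'
import numpy as np, cv2
from workcell import telemetry, vision
def cam(n):
    c=vision.camera_info(n); return c["mtx"],np.array(c["rvec"]),np.array(c["tvec"])
def px2w(c,uv,z):
    K,r,t=c; R=cv2.Rodrigues(r)[0]; d=R.T@np.linalg.inv(K)@np.array([uv[0],uv[1],1.]); o=-R.T@t
    return o+d*(z-o[2])/d[2]
def proj(c,P): return cv2.projectPoints(np.asarray(P,float).reshape(-1,1,3),c[1],c[2],c[0],None)[0].reshape(-1,2)
HUE={"red":[(0,8),(172,180)],"blue":[(100,120)],"yellow":[(24,36)]}
def mask(im,col,smin=150,vmin=60):
    h=cv2.cvtColor(im,cv2.COLOR_RGB2HSV); m=np.zeros(h.shape[:2],np.uint8)
    for a,b in HUE[col]: m|=cv2.inRange(h,(a,smin,vmin),(b,255,255))
    return m
def hull(c,x,y,z0,z1,rad=.022):
    a=np.linspace(0,2*np.pi,40); P=[[x+rad*np.cos(t),y+rad*np.sin(t),z] for t in a for z in(z0,z1)]
    return cv2.convexHull(proj(c,P).astype(np.float32))
def fit(c,cont,xy,z0,z1,rad=.022):
    """xy such that projected cylinder bbox-free centroid equals blob centroid"""
    m=cv2.moments(cont); g=np.array([m["m10"],m["m01"]])/m["m00"]; xy=np.array(xy,float)
    for _ in range(8):
        h=cv2.moments(hull(c,*xy,z0,z1,rad)); q=np.array([h["m10"],h["m01"]])/h["m00"]
        xy+= (px2w(c,g,z1)-px2w(c,q,z1))[:2]
    return xy,m["m00"]/h["m00"]
def blobs(m,amin=40):
    return [k for k in cv2.findContours(m,cv2.RETR_EXTERNAL,cv2.CHAIN_APPROX_NONE)[0] if cv2.contourArea(k)>amin]
E
python3 - <<'E'
from h import *
im=cv2.imread("pics/top0.png")[:,:,::-1].copy(); c=cam("top")
hsv=cv2.cvtColor(im,cv2.COLOR_RGB2HSV)
for p in [(273,249),(300,240),(330,250),(275,275),(329,275),(150,280),(468,280),(300,290),(287,60)]: print(p,hsv[p[1],p[0]],px2w(c,p,.0).round(3))
for col in HUE:
    m=mask(im,col)
    for k in blobs(m): print(col,cv2.boundingRect(k),cv2.contourArea(k),fit(c,k,px2w(c,k.mean((0,1)),.079)[:2],.063,.079))
w=cv2.inRange(hsv,(0,0,170),(180,22,255))
for k in blobs(w,300):
    r=cv2.minAreaRect(k); print("white",r,px2w(c,r[0],.006).round(4), [px2w(c,b,.006)[:2].round(4) for b in cv2.boxPoints(r)])
g=cv2.inRange(hsv,(90,20,40),(130,90,90))
for k in blobs(g,300):
    r=cv2.minAreaRect(k); print("grey",r,px2w(c,r[0],.003).round(4),[px2w(c,b,.003)[:2].round(4) for b in cv2.boxPoints(r)])
b=cv2.inRange(hsv,(0,0,0),(180,255,70)); b[:,:440]=0;b[:,505:]=0;b[:255]=0;b[305:]=0
for k in blobs(b,100):
    (u,v),a,t=cv2.fitEllipse(k);print("ring",u,v,a,px2w(c,(u,v),.038))
print("drop,vial",px2w(c,(217,305),.068),px2w(c,(397,292),.05),"purple",px2w(c,(387,222),.07))
E
python3 -c "
import cv2;i=cv2.imread('pics/top0.png')[190:320,190:420];cv2.imwrite('pics/c0.png',cv2.resize(i,None,fx=3.4,fy=3.4,interpolation=2))"
```

```text
(273, 249) [110 201 150] [0.584 0.071 0.   ]
(300, 240) [  2 255 181] [0.602 0.019 0.   ]
(330, 250) [ 30 255 179] [ 0.584 -0.04   0.   ]
(275, 275) [108 210 154] [0.533 0.066 0.   ]
(329, 275) [ 30 255 183] [ 0.535 -0.039  0.   ]
(150, 280) [103  28  64] [0.518 0.308 0.   ]
(468, 280) [105   3 179] [ 0.531 -0.31   0.   ]
(300, 290) [150   3 180] [0.505 0.016 0.   ]
(287, 60) [ 40  22 137] [0.963 0.053 0.   ]
red (289, 226, 24, 25) 437.0 (array([0.60152237, 0.01608914]), 0.9036710520054146)
blue (260, 237, 28, 48) 946.5 (array([0.5606344 , 0.06250556]), 1.9269643293126753)
yellow (315, 237, 26, 49) 932.5 (array([ 0.56207515, -0.03430967]), 1.9449197931181947)
white ((469.5, 280.0), (26.0, 25.0), 90.0) [ 0.5316 -0.3109  0.006 ] [array([ 0.5562, -0.2867]), array([ 0.5572, -0.3352]), array([ 0.5071, -0.3351]), array([ 0.506 , -0.2868])]
white ((467.6846923828125, 279.9769287109375), (57.42808151245117, 55.69159698486328), 82.87498474121094) [ 0.5315 -0.3074  0.006 ] [array([ 0.5787, -0.2468]), array([ 0.5944, -0.3542]), array([ 0.4847, -0.3677]), array([ 0.4692, -0.261 ])]
white ((301.5
[... 274 characters left out ...]
 ]), array([ 0.5716, -0.6409]), array([ 0.5708, -0.6038])]
white ((246.5, 101.5), (13.0, 51.0), 90.0) [0.8739 0.1309 0.006 ] [array([0.8859, 0.1817]), array([0.8883, 0.0809]), array([0.862 , 0.0802]), array([0.8596, 0.1808])]
grey ((150.9321746826172, 276.04833984375), (61.530941009521484, 114.17089080810547), 7.052306175231934) [0.526 0.305 0.003] [array([0.4234, 0.3723]), array([0.6423, 0.356 ]), array([0.6302, 0.2366]), array([0.4115, 0.2548])]
ring 468.33795166015625 279.71612548828125 (37.04856491088867, 38.422447204589844) [ 0.53238378 -0.29818998  0.038     ]
drop,vial [0.47794732 0.16211077 0.068     ] [ 0.50722364 -0.16311928  0.05      ] purple [ 0.63368563 -0.14017605  0.07      ]
```

View pics/c0.png

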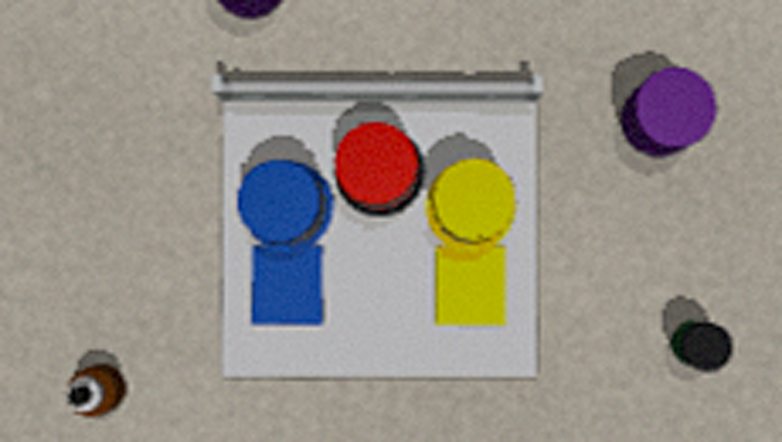

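```bash
cat >> h.py <<'E'
from scipy.spatial.transform import Rotation as Ro
def tool():
    s=telemetry.observe(); R=Ro.from_euler("xyz",s["tool_rot"]).as_matrix(); return s,R
E
python3 - <<'E'
from h import *
s,R=tool(); print(R.round(4))
c=cam("top")
fl,fr=[px2w(c,p,.006) for p in((255.3,301.2),(348,301.2))]
print(fl,fr); d=fl-fr; yaw=np.arctan2(-d[0],d[1]); print("yaw",np.degrees(yaw),np.hypot(*d[:2]))
ex=np.array([np.cos(yaw),np.sin(yaw)]); ey=np.array([-ex[1],ex[0]]); o=(fl+fr)[:2]/2+.085*ex
print("origin",o,"front tab check")
for n,p in dict(red=(.032,0),L=(.012,.052),Rr=(.012,-.052),fence=(.072,0)).items(): print(n,(o+p[0]*ex+p[1]*ey).round(4))
# cap tops circles from crop
for n,(u,v) in dict(blue=(282,202),red=(377,165),yellow=(473,200)).items(): print(n,px2w(c,(u/3.4+190,v/3.4+190),.079).round(4))
for n,(u,v) in dict(bl=(251,325),br=(323,325),yl=(436,325),yr=(505,325)).items(): print(n,px2w(c,(u/3.4+190,v/3.4+190),.009).round(4))
ci=vision.camera_info("wrist"); Rw=cv2.Rodrigues(np.array(ci["rvec"]))[0]; p=-Rw.T@ci["tvec"]
print("wrist cam in tool", R.T@(p-s["position"]), (R.T@Rw.T).round(2))
E
```

```text
[[-3.000e-04  2.297e-01 -9.733e-01]
 [ 1.000e-03 -9.733e-01 -2.297e-01]
 [-1.000e+00 -1.000e-03  1.000e-04]]
[0.48211494 0.10164611 0.006     ] [ 0.48587418 -0.07661075  0.006     ]
yaw 1.2081266469672527 0.17829649888675028
origin [0.56897566 0.01430984] front tab check
red [0.601 0.015]
L [0.5799 0.0666]
Rr [ 0.5821 -0.0374]
fence [0.641  0.0158]
blue [0.5791 0.0639 0.079 ]
red [0.5997 0.0146 0.079 ]
yellow [ 0.5824 -0.0361  0.079 ]
bl [0.5124 0.0858 0.009 ]
br [0.5133 0.0452 0.009 ]
yl [ 0.5147 -0.0187  0.009 ]
yr [ 0.5155 -0.0577  0.009 ]
wrist cam in tool [-0.14189539 -0.00040999 -0.06644458] [[ 0.   -0.26  0.97]
 [ 1.   -0.   -0.  ]
 [ 0.    0.97  0.26]]
```

>>> play_rows:
  deltas:
    - [27, 42, 1, 0, 0, 5, 70]
    - [27, 42, 1, 0, 0, 5, 70]
    - [27, 42, 1, 0, 0, 5, 70]
    - [27, 42, 1, 0, 0, 5, 70]
    - [27, 42, 1, 0, 0, 5, 70]
    - [27, 42, 1, 0, 0, 5, 70]
    - [27, 42, 1, 0, 0, 5, 70]
    - [27, 42, 1, 0, 0, 5, 70]

```text
clock: 1.1
position: [0.3601, -0.2708, 0.2393]
tool_rot: [-0.258, 1.571, -2.467]
force: [0.8, -0.6, 0.9]
grip_width: 0.0696
```

>>> play_rows:
  deltas:
    - [27, 42, 1, 0, 0, 5, 70]
    - [27, 42, 1, 0, 0, 5, 70]
    - [27, 42, 1, 0, 0, 5, 70]
    - [27, 42, 1, 0, 0, 5, 70]
    - [27, 42, 1, 0, 0, 5, 70]
    - [27, 42, 1, 0, 0, 5, 70]
    - [28, 42, 1, 0, 0, 4, 70]
    - [28, 43, 1, 0, 0, 4, 70]

```text
clock: 2.1
position: [0.5782, 0.0659, 0.2471]
tool_rot: [-1.037, 1.57, -2.584]
force: [0.3, -0.7, -0.3]
grip_width: 0.0697
```

Run:
```python
from h import *
import time
s,R=tool(); c=cam("wrist"); im=vision.grab_frame("wrist"); print(s["position"],R.round(3),s["clock"],s["grip_width"],s["qpos"].round(2))
cv2.imwrite("pics/w1.png",im[:,:,::-1])
for col in HUE:
    for k in blobs(mask(im,col),300):
        print(col,cv2.boundingRect(k),fit(c,k,px2w(c,k.mean((0,1)),.079)[:2],.063,.079))
```

```text
[0.57822182 0.06592517 0.24709533] [[-0.     1.     0.024]
 [-0.     0.024 -1.   ]
 [-1.    -0.     0.   ]] 2.1 0.06971209946405582 [ 0.2   0.49 -0.59  1.68  0.3   1.07 -0.46]
red (330, 247, 49, 49) (array([0.60366015, 0.01975548]), 0.6461315231350313)
yellow (309, 308, 45, 46) (array([ 0.58680444, -0.03282589]), 0.6169212884197812)
yellow (263, 279, 57, 36) (array([ 0.54894584, -0.00519237]), 0.49201009942472884)
```

View pics/w1.png

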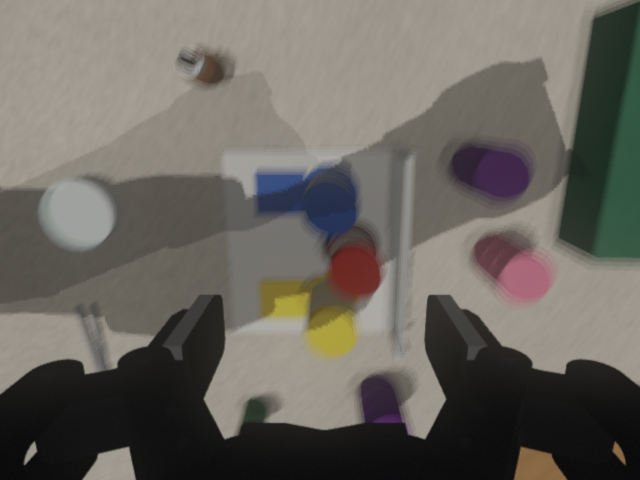

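Run:
```python
from h import *
s,R=tool(); c=cam("wrist"); im=vision.grab_frame("wrist"); print(s["position"])
i=im[120:380,200:440,::-1]; cv2.imwrite("pics/w2.png",cv2.resize(i,None,fx=2.3,fy=2.3))
for col in HUE:
    for k in blobs(mask(im,col,110,25),300):
        print(col,cv2.boundingRect(k),fit(c,k,px2w(c,k.mean((0,1)),.079)[:2],.063,.079))
for n,x,y in(("b",.5793,.0655),("r",.6007,.0148),("y",.582,-.037)):
    print(n,proj(c,[[x,y,.079],[x,y,.063],[x+.022,y,.079],[x-.022,y,.079],[x,y+.022,.079],[x,y-.022,.079]]).round(0).tolist())
```

```text
[0.58023779 0.07250113 0.2471871 ]
red (321, 256, 54, 56) (array([0.60058183, 0.01601204]), 0.8791524575258552)
blue (252, 191, 99, 60) (array([0.57042052, 0.06738242]), 1.157713388808049)
blue (250, 183, 49, 22) (array([0.53988872, 0.08825737]), 0.24373020354223826)
yellow (297, 315, 52, 55) (array([ 0.58258673, -0.03682458]), 0.8595713765889939)
yellow (253, 286, 66, 43) (array([ 0.54610209, -0.00657984]), 0.6962165136089322)
b [[322.0, 225.0], [322.0, 220.0], [351.0, 226.0], [293.0, 224.0], [323.0, 196.0], [321.0, 253.0]]
r [[347.0, 289.0], [346.0, 281.0], [375.0, 290.0], [319.0, 288.0], [349.0, 262.0], [346.0, 315.0]]
y [[321.0, 348.0], [321.0, 338.0], [348.0, 348.0], [294.0, 347.0], [322.0, 323.0], [321.0, 372.0]]
```

View pics/w2.png

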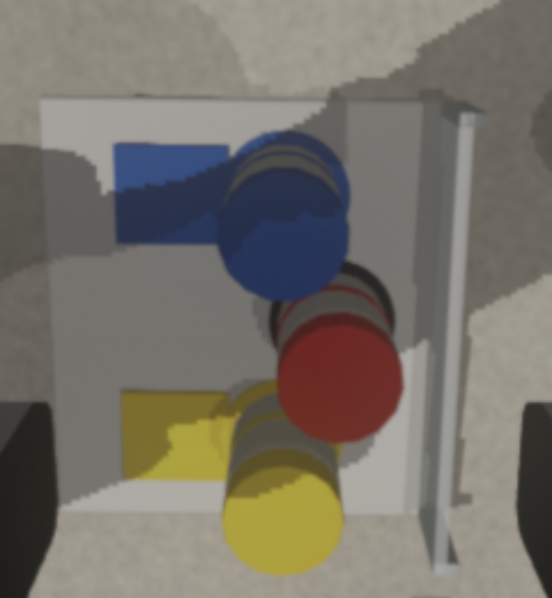

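>>> play_rows:
  deltas:
    - [0, 0, 0, 0, 0, 0, 70]
    - [0, 0, 0, 0, 0, 0, 70]

```text
clock: 2.45
position: [0.5772, 0.0636, 0.2472]
tool_rot: [-0.544, 1.57, -2.094]
force: [-0.8, -0.8, -0.1]
grip_width: 0.0698
```

>>> play_rows:
  deltas:
    - [1, 1, -25, 0, 0, 0, 64]
    - [1, 1, -25, 0, 0, 0, 64]
    - [1, 1, -25, 0, 0, 0, 64]
    - [0, 0, -25, 0, 0, 0, 64]
    - [0, 0, -25, 0, 0, 0, 64]
    - [0, 0, -12, 0, 0, 0, 64]
    - [0, 0, 0, 0, 0, 0, 64]
    - [0, 0, 0, 0, 0, 0, 64]

```text
clock: 3.45
position: [0.581, 0.0676, 0.1112]
tool_rot: [1.621, 1.57, 0.072]
force: [-0.7, -0.4, -0.4]
grip_width: 0.0643
```

```bash
cat > st.py <<'E'
from h import *
s,R=tool(); print(s["clock"],s["position"].round(4),"yaw tooly",np.degrees(np.arctan2(R[1,1],R[0,1])).round(2),"down",R[:,0].round(3),s["force"].round(1),s["grip_width"],s["qpos"].round(2))
E
python3 st.py
```

```text
3.45 [0.581  0.0676 0.1112] yaw tooly 1.26 down [ 0.001  0.    -1.   ] [-0.7 -0.4 -0.4] 0.06428854919443189 [ 0.14  0.66 -0.52  1.79  0.43  0.81 -0.57]
```

>>> play_rows:
  deltas:
    - [-1, 0, -20, 0, 0, 0, 64]
    - [0, 0, -20, 0, 0, 0, 64]
    - [0, 0, -20, 0, 0, 0, 64]
    - [0, 0, -14, 0, 0, 0, 64]
    - [0, 0, -7, 0, 0, 0, 64]
    - [0, 0, 0, 0, 0, 0, 64]
    - [0, 0, 0, 0, 0, 0, 40]
    - [0, 0, 0, 0, 0, 0, 30]
  grip_force: 40

```text
clock: 4.45
position: [0.5799, 0.0678, 0.03]
tool_rot: [1.68, 1.57, 0.131]
force: [-1.5, -0.3, 4.5]
grip_width: 0.043
```

>>> play_rows:
  deltas:
    - [0, 0, 0, 0, 0, 0, 30]
    - [0, 0, 0, 0, 0, 0, 30]
    - [0, 0, 0, 0, 0, 0, 30]

```text
clock: 4.82
position: [0.5799, 0.0678, 0.03]
tool_rot: [1.621, 1.57, 0.072]
force: [-1.7, 0.4, 6.3]
grip_width: 0.0427
```

>>> play_rows:
  deltas:
    - [0, 0, 8, 0, 0, 0, 30]
    - [0, 0, 16, 0, 0, 0, 30]
    - [0, 0, 24, 0, 0, 0, 30]
    - [0, 0, 24, 0, 0, 0, 30]
    - [0, 0, 24, 0, 0, 0, 30]
    - [0, 0, 16, 0, 0, 0, 30]
    - [0, 0, 8, 0, 0, 0, 30]
    - [0, 10, 0, 0, 0, 0, 30]

```text
clock: 5.82
position: [0.5797, 0.0774, 0.1495]
tool_rot: [0.81, 1.57, -0.74]
force: [0.5, -0.1, -1.6]
grip_width: 0.0431
```

>>> play_rows:
  deltas:
    - [0, 25, 0, 0, 0, 0, 30]
    - [0, 40, 0, 0, 0, 0, 30]
    - [-1, 45, 0, 0, 0, 0, 30]
    - [-1, 45, 0, 0, 0, 0, 30]
    - [-1, 38, 0, 0, 0, 0, 30]
    - [-1, 20, 0, 0, 0, 0, 30]
    - [0, 10, 0, 0, 0, 0, 30]
    - [0, 0, 0, 0, 0, 0, 30]

```text
clock: 6.82
position: [0.5755, 0.3004, 0.1489]
tool_rot: [-0.719, 1.57, -2.268]
force: [-0.6, -0.4, -1.8]
grip_width: 0.0429
```

>>> play_rows:
  deltas:
    - [0, 0, -20, 0, 0, 0, 30]
    - [0, 0, -25, 0, 0, 0, 30]
    - [0, 0, -25, 0, 0, 0, 30]
    - [0, 0, -20, 0, 0, 0, 30]
    - [0, 0, -15, 0, 0, 0, 30]
    - [0, 0, -10, 0, 0, 0, 30]
    - [0, 0, 0, 0, 0, 0, 30]
    - [0, 0, 0, 0, 0, 0, 30]

```text
clock: 7.82
position: [0.5759, 0.301, 0.0349]
tool_rot: [2.062, 1.57, 0.514]
force: [0.2, -0.2, -0.1]
grip_width: 0.0432
```

```bash
python3 st.py
python3 - <<'E'
from h import *
im=vision.grab_frame("scene")
cv2.imwrite("pics/s2.png",im[:,:,::-1])
E
```

```text
7.825 [0.5759 0.301  0.0349] yaw tooly 1.28 down [ 0.001  0.    -1.   ] [ 0.2 -0.2 -0.1] 0.043223044136958405 [-0.27  0.84 -0.47  1.64  0.5   0.78 -0.94]
```

View pics/s2.png

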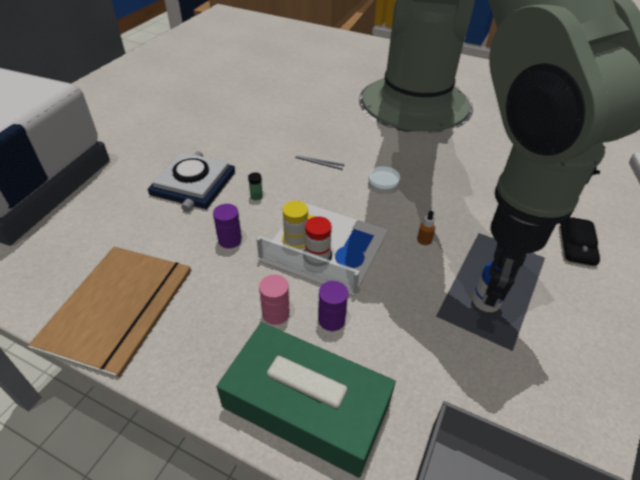

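>>> play_rows:
  deltas:
    - [0, 0, -5, 0, 0, 0, 30]
    - [0, 0, -3, 0, 0, 0, 30]
    - [0, 0, -2, 0, 0, 0, 30]
    - [0, 0, -1, 0, 0, 0, 30]
    - [0, 0, 0, 0, 0, 0, 30]

```text
clock: 8.5
position: [0.5755, 0.3007, 0.024]
tool_rot: [0.469, 1.57, -1.079]
force: [-4.6, -2.8, 12.7]
grip_width: 0.0431
```

>>> play_rows:
  deltas:
    - [0, 0, 0, 0, 0, 0, 50]
    - [0, 0, 0, 0, 0, 0, 64]
    - [0, 0, 0, 0, 0, 0, 64]
    - [0, 0, 10, 0, 0, 0, 64]
    - [0, 0, 30, 0, 0, 0, 64]
    - [0, 0, 40, 0, 0, 0, 64]
    - [0, 0, 35, 0, 0, 0, 64]
    - [0, -10, 10, 0, 0, 0, 64]

```text
clock: 9.5
position: [0.5761, 0.2918, 0.1512]
tool_rot: [2.153, 1.567, 0.605]
force: [0.6, 0.2, -0.5]
grip_width: 0.0636
```

>>> play_rows:
  deltas:
    - [0, -30, 0, 0, 0, 0, 64]
    - [1, -50, 0, 0, 0, 0, 64]
    - [1, -55, 0, 0, 0, 0, 64]
    - [1, -55, 0, 0, 0, 0, 64]
    - [1, -55, 0, 0, 0, 0, 64]
    - [1, -45, 0, 0, 0, 0, 64]
    - [1, -25, 0, 0, 0, 0, 64]
    - [0, -13, 0, 0, 0, 0, 64]

```text
clock: 10.5
position: [0.5812, -0.039, 0.1482]
tool_rot: [-1.014, 1.57, -2.565]
force: [-0.4, 0.2, 0.7]
grip_width: 0.0639
```

>>> play_rows:
  deltas:
    - [0, 0, -5, 0, 0, 0, 64]
    - [0, 0, -15, 0, 0, 0, 64]
    - [0, 0, -15, 0, 0, 0, 64]
    - [0, 0, -5, 0, 0, 0, 64]
    - [0, 0, 0, 0, 0, 0, 64]
    - [0, 0, 0, 0, 0, 0, 64]

```text
clock: 11.25
position: [0.5818, -0.0371, 0.1086]
tool_rot: [1.624, 1.57, 0.076]
force: [0.5, -0.2, -0.4]
grip_width: 0.0641
```

```bash
python3 st.py
```

```text
11.25 [ 0.5818 -0.0371  0.1086] yaw tooly 1.29 down [ 0.  0. -1.] [ 0.5 -0.2 -0.4] 0.06407256857897503 [ 0.32  0.66 -0.52  1.8   0.43  0.8  -0.39]
```

Lined up over the yellow jar; descend, grip.

>>> play_rows:
  deltas:
    - [0, 0, -20, 0, 0, 0, 64]
    - [0, 0, -20, 0, 0, 0, 64]
    - [0, 0, -20, 0, 0, 0, 64]
    - [0, 0, -12, 0, 0, 0, 64]
    - [0, 0, -6, 0, 0, 0, 64]
    - [0, 0, 0, 0, 0, 0, 64]
    - [0, 0, 0, 0, 0, 0, 40]
    - [0, 0, 0, 0, 0, 0, 30]

```text
clock: 12.25
position: [0.582, -0.0373, 0.0311]
tool_rot: [1.459, 1.57, -0.089]
force: [-0.9, 0.6, 4.3]
grip_width: 0.0432
```

>>> play_rows:
  deltas:
    - [0, 0, 0, 0, 0, 0, 30]
    - [0, 0, 0, 0, 0, 0, 30]
    - [0, 0, 8, 0, 0, 0, 30]
    - [0, 0, 20, 0, 0, 0, 30]
    - [0, 0, 30, 0, 0, 0, 30]
    - [0, 0, 35, 0, 0, 0, 30]
    - [0, 0, 25, 0, 0, 0, 30]
    - [0, 0, 10, 0, 0, 0, 30]

```text
clock: 13.25
position: [0.5821, -0.0373, 0.1607]
tool_rot: [1.433, 1.568, -0.116]
force: [0.3, 0.1, -1.6]
grip_width: 0.0431
```

>>> play_rows:
  deltas:
    - [-4, 12, 0, 0, 0, 0, 30]
    - [-8, 28, 0, 0, 0, 0, 30]
    - [-15, 48, 0, 0, 0, 0, 30]
    - [-16, 52, 0, 0, 0, 0, 30]
    - [-16, 52, 0, 0, 0, 0, 30]
    - [-16, 52, 0, 0, 0, 0, 30]
    - [-15, 48, 0, 0, 0, 0, 30]
    - [-10, 32, 0, 0, 0, 0, 30]

```text
clock: 14.25
position: [0.4792, 0.2896, 0.1574]
tool_rot: [-1.663, 1.569, 3.075]
force: [0.2, 0.4, -0.6]
grip_width: 0.043
```

>>> play_rows:
  deltas:
    - [-5, 15, 0, 0, 0, 0, 30]
    - [-1, 7, -10, 0, 0, 0, 30]
    - [0, 0, -25, 0, 0, 0, 30]
    - [0, 0, -30, 0, 0, 0, 30]
    - [0, 0, -30, 0, 0, 0, 30]
    - [0, 0, -20, 0, 0, 0, 30]
    - [0, 0, -8, 0, 0, 0, 30]
    - [0, 0, 0, 0, 0, 0, 30]

```text
clock: 15.25
position: [0.4756, 0.3086, 0.0352]
tool_rot: [-0.85, 1.57, -2.398]
force: [0.8, -0.3, -0.8]
grip_width: 0.043
```

>>> play_rows:
  deltas:
    - [0, 0, 0, 0, 0, 0, 30]
    - [0, 0, 0, 0, 0, 0, 30]

```text
clock: 15.5
position: [0.476, 0.3089, 0.036]
tool_rot: [2.046, 1.57, 0.498]
force: [0.2, -0.0, -1.3]
grip_width: 0.0432
```

>>> play_rows:
  deltas:
    - [0, 0, -5, 0, 0, 0, 30]
    - [0, 0, -3, 0, 0, 0, 30]
    - [0, 0, -2, 0, 0, 0, 30]
    - [0, 0, -1, 0, 0, 0, 30]
    - [0, 0, 0, 0, 0, 0, 30]

```text
clock: 16.12
position: [0.4755, 0.3087, 0.025]
tool_rot: [0.665, 1.57, -0.884]
force: [-5.1, -3.9, 17.5]
grip_width: 0.0432
```

>>> play_rows:
  deltas:
    - [0, 0, 0, 0, 0, 0, 50]
    - [0, 0, 0, 0, 0, 0, 64]
    - [0, 0, 0, 0, 0, 0, 64]
    - [0, 0, 10, 0, 0, 0, 64]
    - [0, 0, 30, 0, 0, 0, 64]
    - [0, 0, 40, 0, 0, 0, 64]
    - [0, 0, 40, 0, 0, 0, 64]
    - [0, 0, 20, 0, 0, 0, 64]

```text
clock: 17.12
position: [0.476, 0.3091, 0.1671]
tool_rot: [2.128, 1.568, 0.58]
force: [-0.0, -0.0, -0.7]
grip_width: 0.0637
```

>>> play_rows:
  deltas:
    - [5, -10, 0, 0, 0, 9, 64]
    - [10, -25, 0, 0, 0, 9, 64]
    - [15, -35, 0, 0, 0, 9, 64]
    - [16, -38, 0, 0, 0, 9, 64]
    - [16, -38, 0, 0, 0, 9, 64]
    - [16, -38, 0, 0, 0, 9, 64]
    - [16, -38, 0, 0, 0, 9, 64]
    - [14, -35, 0, 0, 0, 9, 64]

```text
clock: 18.12
position: [0.584, 0.0501, 0.165]
tool_rot: [-0.292, 1.57, -0.579]
force: [-0.0, -1.0, 0.2]
grip_width: 0.0637
```

>>> play_rows:
  deltas:
    - [11, -25, 0, 0, 0, 9, 64]
    - [6, -12, 0, 0, 0, 9, 64]
    - [0, 0, 0, 0, 0, 0, 64]
    - [0, 0, 0, 0, 0, 0, 64]
    - [0, 0, 0, 0, 0, 0, 64]
    - [0, 0, 0, 0, 0, 0, 64]

```text
clock: 18.88
position: [0.6005, 0.0153, 0.1645]
tool_rot: [-0.758, 1.57, -0.736]
force: [0.2, -0.0, -0.3]
grip_width: 0.0641
```

```bash
python3 st.py
python3 - <<'E'
from h import *
c=cam("wrist"); im=vision.grab_frame("wrist")
for k in blobs(mask(im,"red",110,25),300): print(cv2.boundingRect(k),fit(c,k,(.6,.015),.063,.079))
a=vision.grab_frame("top"); ct=cam("top")
for col in("blue","yellow"):
    for k in blobs(mask(a,col,130,40),100): print(col,cv2.boundingRect(k),fit(ct,k,px2w(ct,k.mean((0,1)),.073)[:2],.057,.073))
cv2.imwrite("pics/w3.png",np.hstack([cv2.resize(im,(400,300)),cv2.resize(a,(400,300))])[:,:,::-1])
E
```

```text
18.875 [0.6005 0.0153 0.1645] yaw tooly 91.27 down [ 0. -0. -1.] [ 0.2 -0.  -0.3] 0.06411951416197782 [ 0.48  0.73 -0.94  1.7   0.66  1.06  0.92]
(309, 408, 33, 22) (array([0.72227077, 0.02075969]), 0.07855204953600793)
(286, 203, 76, 78) (array([0.60108935, 0.01544315]), 0.9064222377303686)
blue (130, 236, 26, 25) (array([0.57645707, 0.30044492]), 0.868123906073923)
blue (608, 123, 16, 56) (array([ 0.77859787, -0.56204372]), 0.7174821717407458)
yellow (121, 292, 28, 25) (array([0.47655217, 0.31028157]), 0.884333212321268)
```

View pics/w3.png

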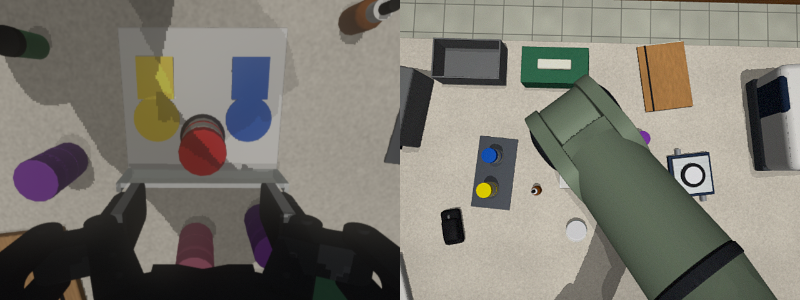

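>>> play_rows:
  deltas:
    - [0, 0, -15, 0, 0, 0, 64]
    - [0, 0, -30, 0, 0, 0, 64]
    - [0, 0, -30, 0, 0, 0, 64]
    - [0, 0, -30, 0, 0, 0, 64]
    - [0, 0, -18, 0, 0, 0, 64]
    - [0, 0, -10, 0, 0, 0, 64]
    - [0, 0, 0, 0, 0, 0, 64]
    - [0, 0, 0, 0, 0, 0, 45]

```text
clock: 19.98
position: [0.601, 0.0148, 0.0321]
tool_rot: [0.066, 1.57, 0.088]
force: [-0.8, 0.8, 0.3]
grip_width: 0.047
```

>>> play_rows:
  deltas:
    - [0, 0, 0, 0, 0, 0, 30]
    - [0, 0, 0, 0, 0, 0, 30]
    - [0, 0, 0, 0, 0, 0, 30]
    - [0, 0, 8, 0, 0, 0, 30]
    - [0, 0, 20, 0, 0, 0, 30]
    - [0, 0, 30, 0, 0, 0, 30]
    - [0, 0, 35, 0, 0, 0, 30]
    - [0, 0, 30, 0, 0, 0, 30]

```text
clock: 20.98
position: [0.6007, 0.0149, 0.157]
tool_rot: [0.033, 1.569, 0.056]
force: [0.3, -0.6, -0.1]
grip_width: 0.0435
```

>>> play_rows:
  deltas:
    - [0, 0, 20, 0, 0, 0, 30]
    - [0, 0, 7, 0, 0, 0, 30]
    - [0, 0, 0, 0, 0, 0, 30]
    - [0, 0, 0, 0, 0, 0, 30]

```text
clock: 21.48
position: [0.6001, 0.0146, 0.1803]
tool_rot: [-3.136, 1.569, -3.114]
force: [-0.7, 0.4, -1.5]
grip_width: 0.0433
```

```bash
python3 st.py
python3 - <<'E'
from h import *
c=cam("wrist"); im=vision.grab_frame("wrist"); cv2.imwrite("pics/w4.png",im[:,:,::-1])
from scipy.optimize import least_squares
for col,g in(("blue",(.580,.0667)),("yellow",(.582,-.0374))):
    k=max(blobs(mask(im,col,90,25),300),key=cv2.contourArea)
    # contour points on plane z=.009
    W=np.array([px2w(c,p,.009)[:2] for p in k[:,0]]); A=cv2.minAreaRect((W*1e4).astype(np.float32)); print(col,W.min(0).round(4),W.max(0).round(4),[round(v/10,1) for v in A[1]],A[2])
    yaw=np.radians(1.25); ex=np.array([np.cos(yaw),np.sin(yaw)])
    f=lambda q:[min(np.hypot(*(w-q))-.026,1) for w in W if (w-np.array(g))@ex>-.010]
    r=least_squares(f,g,loss="soft_l1",f_scale=.001); print(r.x, np.std(f(r.x)))
ct=cam("top"); a=vision.grab_frame("top"); hsv=cv2.cvtColor(a,cv2.COLOR_RGB2HSV)
m=cv2.inRange(hsv,(0,0,0),(180,255,70)); m[:,:440]=0;m[:,505:]=0;m[:255]=0;m[305:]=0
ks,_=cv2.findContours(m,cv2.RETR_CCOMP,cv2.CHAIN_APPROX_NONE)
for k in ks:
    if cv2.contourArea(k)>300:
        (u,v),d,_=cv2.fitEllipse(k); print("stage el",round(u,1),round(v,1),d,px2w(ct,(u,v),.038).round(4))
cv2.imwrite("pics/t4.png",a[:,:,::-1])
E
```

```text
21.475 [0.6001 0.0146 0.1803] yaw tooly 91.28 down [-0.001 -0.    -1.   ] [-0.7  0.4 -1.5] 0.04325391939599915 [ 0.49  0.71 -0.95  1.68  0.64  1.09  0.94]
blue [0.5137 0.0413] [0.6055 0.0921] [91.3, 50.7] 1.2664484977722168
[0.5794844  0.06686556] 0.0005031647219170491
yellow [ 0.5153 -0.0624] [ 0.6078 -0.0113] [91.9, 51.3] 1.2665385007858276
[ 0.58188713 -0.03670581] 0.000341093661602107
stage el 468.4 279.7 (36.96916961669922, 38.187255859375) [ 0.5325 -0.2983  0.038 ]
stage el 469.4 279.9 (29.358335494995117, 30.4999942779541) [ 0.5321 -0.3002  0.038 ]
```

View pics/w4.png

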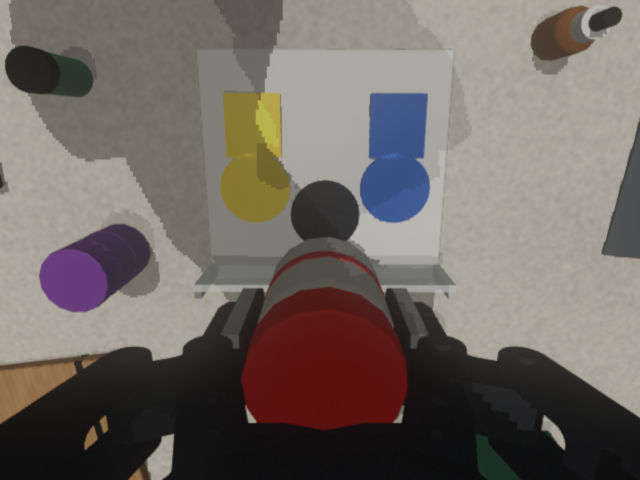

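>>> play_rows:
  deltas:
    - [0, -12, 0, 0, 0, 0, 30]
    - [0, -28, 0, 0, 0, 0, 30]
    - [0, -45, 0, 0, 0, 0, 30]
    - [0, -50, 0, 0, 0, 0, 30]
    - [0, -50, 0, 0, 0, 0, 30]
    - [0, -48, 0, 0, 0, 0, 30]
    - [0, -40, 0, 0, 0, 0, 30]
    - [0, -27, 0, 0, 0, 0, 30]

```text
clock: 22.58
position: [0.5996, -0.2885, 0.1807]
tool_rot: [-2.725, 1.57, -2.706]
force: [0.2, 0.5, -1.3]
grip_width: 0.0429
```

>>> play_rows:
  deltas:
    - [0, -13, 0, 0, 0, 0, 30]
    - [0, -2, 0, 0, 0, 0, 30]
    - [0, 0, 0, 0, 0, 0, 30]
    - [0, 0, 0, 0, 0, 0, 30]
    - [0, 0, 0, 0, 0, 0, 30]

```text
clock: 23.2
position: [0.6007, -0.2996, 0.1814]
tool_rot: [-0.931, 1.571, -0.908]
force: [0.2, 0.3, -1.1]
grip_width: 0.0434
```

```bash
python3 st.py
python3 - <<'E'
from h import *
c=cam("wrist"); im=vision.grab_frame("wrist"); cv2.imwrite("pics/w5.png",im[:,:,::-1])
print(proj(c,[.532,-.3,.04]))
g=cv2.cvtColor(im,cv2.COLOR_RGB2GRAY); print(g[190,318:330])
u0,v0=proj(c,[.532,-.3,.04])[0].astype(int)
for th in(70,100):
    m=(g<th).astype(np.uint8)
    for k in cv2.findContours(m,cv2.RETR_CCOMP,cv2.CHAIN_APPROX_NONE)[0]:
        if cv2.contourArea(k)>1500 and cv2.pointPolygonTest(k,(float(u0),float(v0)),False)>0 and cv2.contourArea(k)<30000:
            e=cv2.fitEllipse(k); print(th,e,cv2.contourArea(k),px2w(c,e[0],.04).round(4),px2w(c,e[0],.035).round(4))
E
```

```text
23.2 [ 0.6007 -0.2996  0.1814] yaw tooly 91.34 down [ 0. -0. -1.] [ 0.2  0.3 -1.1] 0.043376948639411 [ 0.91  0.8  -0.92  1.48  0.66  1.19  1.48]
[[325.19102423 117.10877393]]
[96 96 95 96 96 95 95 95 95 95 95 94]
70 ((324.2870788574219, 114.9477310180664), (108.77014923095703, 114.15919494628906), 178.9918212890625) 9749.0 [ 0.5307 -0.3006  0.04  ] [ 0.5306 -0.3006  0.035 ]
70 ((323.3591613769531, 115.68225860595703), (82.0049819946289, 85.16983032226562), 178.88821411132812) 5483.0 [ 0.5311 -0.3012  0.04  ] [ 0.5311 -0.3012  0.035 ]
100 ((323.34320068359375, 115.62588500976562), (80.01628875732422, 82.99781036376953), 178.79806518554688) 5212.5 [ 0.5311 -0.3012  0.04  ] [ 0.531  -0.3012  0.035 ]
```

View pics/w5.png

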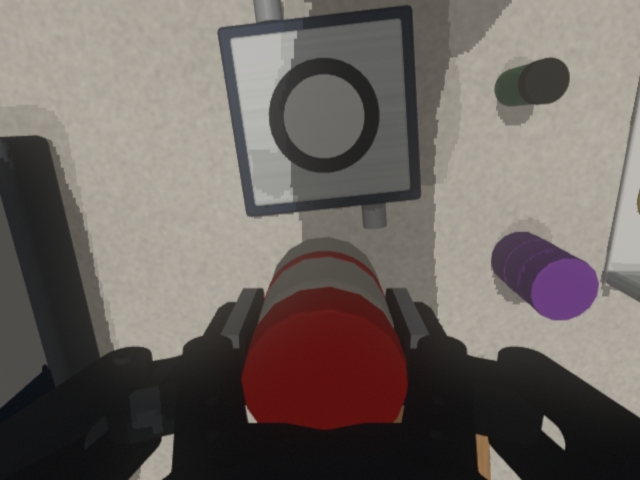

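>>> play_rows:
  deltas:
    - [-10, 0, 0, 0, 0, 0, 30]
    - [-20, -1, 0, 0, 0, 0, 30]
    - [-20, -1, 0, 0, 0, 0, 30]
    - [-14, 0, -5, 0, 0, 0, 30]
    - [-6, 0, -15, 0, 0, 0, 30]
    - [0, 0, -25, 0, 0, 0, 30]
    - [0, 0, -25, 0, 0, 0, 30]
    - [0, 0, -20, 0, 0, 0, 30]

```text
clock: 24.25
position: [0.5302, -0.302, 0.0896]
tool_rot: [2.486, 1.57, 2.508]
force: [0.8, -0.4, -0.0]
grip_width: 0.0432
```

>>> play_rows:
  deltas:
    - [0, 0, -12, 0, 0, 0, 30]
    - [0, 0, -6, 0, 0, 0, 30]
    - [0, 0, 0, 0, 0, 0, 30]
    - [0, 0, 0, 0, 0, 0, 30]
    - [0, 0, 0, 0, 0, 0, 30]

```text
clock: 24.88
position: [0.5307, -0.3025, 0.0738]
tool_rot: [-0.692, 1.57, -0.67]
force: [-0.5, -0.1, -0.6]
grip_width: 0.043
```

```bash
python3 st.py
```

```text
24.875 [ 0.5307 -0.3025  0.0738] yaw tooly 91.27 down [ 0.001 -0.    -1.   ] [-0.5 -0.1 -0.6] 0.043048993731410724 [ 0.97  0.85 -0.85  1.72  0.78  0.94  1.39]
```

>>> play_rows:
  deltas:
    - [0.5, 1.5, -4, 0, 0, 0, 30]
    - [0, 0, -3, 0, 0, 0, 30]
    - [0, 0, -2, 0, 0, 0, 30]
    - [0, 0, -1.5, 0, 0, 0, 30]
    - [0, 0, -1, 0, 0, 0, 30]
    - [0, 0, 0, 0, 0, 0, 30]
    - [0, 0, 0, 0, 0, 0, 30]

```text
clock: 25.75
position: [0.5311, -0.3008, 0.0632]
tool_rot: [-1.517, 1.57, -1.495]
force: [-10.7, 2.9, 26.4]
grip_width: 0.0428
```

>>> play_rows:
  deltas:
    - [0, 0, 0.8, 0, 0, 0, 30]
    - [0, 0, 0, 0, 0, 0, 30]
    - [0, 0, 0, 0, 0, 0, 52]
    - [0, 0, 0, 0, 0, 0, 64]
    - [0, 0, 0, 0, 0, 0, 64]
    - [0, 0, 15, 0, 0, 0, 64]
    - [0, 0, 35, 0, 0, 0, 64]
    - [0, 0, 45, 0, 0, 0, 64]

```text
clock: 26.75
position: [0.5308, -0.3005, 0.1591]
tool_rot: [2.223, 1.57, 2.245]
force: [-0.5, -0.5, 0.6]
grip_width: 0.0642
```

>>> play_rows:
  deltas:
    - [0, 0, 20, 0, 0, 0, 64]
    - [20, 0, 5, 0, 0, 0, 64]
    - [30, 0, 0, 0, 0, 0, 64]
    - [20, 0, 0, 0, 0, 0, 64]
    - [0, 0, 0, 0, 0, 0, 64]
    - [0, 0, 0, 0, 0, 0, 64]
    - [0, 0, 0, 0, 0, 0, 64]

```text
clock: 27.62
position: [0.6004, -0.3011, 0.1828]
tool_rot: [-2.192, 1.57, -2.17]
force: [0.5, -0.6, 0.9]
grip_width: 0.0641
```

```bash
python3 st.py
python3 - <<'E'
from h import *
c=cam("wrist"); im=vision.grab_frame("wrist"); cv2.imwrite("pics/w6.png",im[:,:,::-1])
for k in blobs(mask(im,"red",110,25),300): print(cv2.boundingRect(k),fit(c,k,(.531,-.301),.094,.110))
g=cv2.cvtColor(im,cv2.COLOR_RGB2GRAY);m=(g<70).astype(np.uint8)
for k in blobs(m,3000):
    if cv2.contourArea(k)<40000: e=cv2.fitEllipse(k); print(e,px2w(c,e[0],.035).round(4))
E
```

```text
27.625 [ 0.6004 -0.3011  0.1828] yaw tooly 91.25 down [-0. -0. -1.] [ 0.5 -0.6  0.9] 0.06408028137797298 [ 0.91  0.8  -0.92  1.48  0.66  1.19  1.48]
(285, 68, 89, 93) (array([ 0.53151641, -0.29990683]), 0.9474311091797262)
((327.2652282714844, 110.71281433105469), (215.474365234375, 228.85536193847656), 175.1998291015625) [ 0.5275 -0.3002  0.035 ]
```

View pics/w6.png

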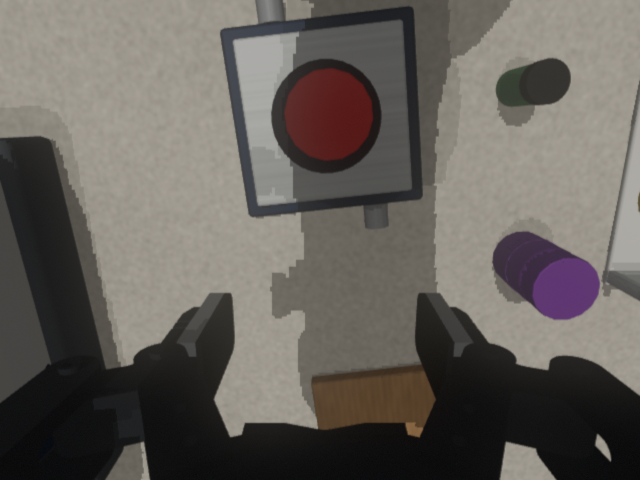

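>>> play_rows:
  deltas:
    - [0, 20, 0, 0, 0, 0, 64]
    - [-2, 40, 0, 0, 0, 0, 64]
    - [-2, 55, 0, 0, 0, 0, 64]
    - [-2, 55, 0, 0, 0, 0, 64]
    - [-2, 55, 0, 0, 0, 0, 64]
    - [-2, 55, 0, 0, 0, 0, 64]
    - [-2, 55, 0, 0, 0, 0, 64]
    - [-2, 55, 0, 0, 0, 0, 64]

```text
clock: 28.68
position: [0.5861, 0.0917, 0.1829]
tool_rot: [-0.251, 1.571, -0.228]
force: [1.3, 0.6, 0.5]
grip_width: 0.064
```

>>> play_rows:
  deltas:
    - [-2, 55, 0, 0, 0, 0, 64]
    - [-2, 55, 0, 0, 0, 0, 64]
    - [-2, 50, 0, 0, 0, 0, 64]
    - [-2, 32, 0, 0, 0, 0, 64]
    - [-2, 20, 0, 0, 0, 0, 64]
    - [0, 0, -20, 0, 0, 0, 64]
    - [0, 0, -30, 0, 0, 0, 64]
    - [0, 0, -20, 0, 0, 0, 64]

```text
clock: 29.68
position: [0.5768, 0.2994, 0.1104]
tool_rot: [-2.323, 1.569, -2.302]
force: [-0.1, -0.3, -0.3]
grip_width: 0.0641
```

>>> play_rows:
  deltas:
    - [0, 0, 0, 0, 0, 0, 64]
    - [0, 0, 0, 0, 0, 0, 64]
    - [0, 0, 0, 0, 0, 0, 64]

```text
clock: 30.05
position: [0.5775, 0.3014, 0.1135]
tool_rot: [0.469, 1.57, 0.492]
force: [-0.3, 0.5, -0.3]
grip_width: 0.0637
```

```bash
python3 st.py
```

```text
30.05 [0.5775 0.3014 0.1135] yaw tooly 91.26 down [ 0.001  0.001 -1.   ] [-0.3  0.5 -0.3] 0.06374882509896354 [-0.04  0.85 -0.87  1.59  0.72  1.05  0.47]
```

>>> play_rows:
  deltas:
    - [-1.5, -1, -15, 0, 0, 0, 64]
    - [0, 0, -25, 0, 0, 0, 64]
    - [0, 0, -25, 0, 0, 0, 64]
    - [0, 0, -15, 0, 0, 0, 64]
    - [0, 0, -7, 0, 0, 0, 64]
    - [0, 0, 0, 0, 0, 0, 64]
    - [0, 0, 0, 0, 0, 0, 64]
    - [0, 0, 0, 0, 0, 0, 45]

```text
clock: 31.05
position: [0.5759, 0.3003, 0.0262]
tool_rot: [0.303, 1.57, 0.325]
force: [0.6, -0.9, 1.7]
grip_width: 0.047
```

>>> play_rows:
  deltas:
    - [0, 0, 0, 0, 0, 0, 30]
    - [0, 0, 0, 0, 0, 0, 30]
    - [0, 0, 0, 0, 0, 0, 30]

```text
clock: 31.42
position: [0.5759, 0.3002, 0.0263]
tool_rot: [0.061, 1.57, 0.083]
force: [-0.8, -1.1, 4.5]
grip_width: 0.043
```

>>> play_rows:
  deltas:
    - [0, 0, 8, 0, 0, 0, 30]
    - [0, 0, 20, 0, 0, 0, 30]
    - [0, 0, 30, 0, 0, 0, 30]
    - [0, 0, 30, 0, 0, 0, 30]
    - [0, 0, 20, 0, 0, 0, 30]
    - [0, 0, 10, 0, 0, 0, 30]
    - [0, -15, 0, 0, 0, 0, 30]
    - [0, -30, 0, 0, 0, 0, 30]

```text
clock: 32.42
position: [0.5749, 0.2545, 0.1426]
tool_rot: [-2.893, 1.57, -2.869]
force: [0.4, -1.0, -0.6]
grip_width: 0.0432
```

>>> play_rows:
  deltas:
    - [1, -45, 0, 0, 0, 0, 30]
    - [1, -50, 0, 0, 0, 0, 30]
    - [1, -45, 0, 0, 0, 0, 30]
    - [1, -30, 0, 0, 0, 0, 30]
    - [0, -15, 0, 0, 0, 0, 30]
    - [0, -4, 0, 0, 0, 0, 30]
    - [0, 0, 0, 0, 0, 0, 30]
    - [0, 0, 0, 0, 0, 0, 30]

```text
clock: 33.42
position: [0.5794, 0.0675, 0.1436]
tool_rot: [1.438, 1.57, 1.462]
force: [-0.5, -0.1, -1.2]
grip_width: 0.0425
```

>>> play_rows:
  deltas:
    - [0, 0, -15, 0, 0, 0, 30]
    - [0, 0, -25, 0, 0, 0, 30]
    - [0, 0, -25, 0, 0, 0, 30]
    - [0, 0, -20, 0, 0, 0, 30]
    - [0, 0, -10, 0, 0, 0, 30]
    - [0, 0, -5, 0, 0, 0, 30]
    - [0, 0, 0, 0, 0, 0, 30]
    - [0, 0, 0, 0, 0, 0, 30]

```text
clock: 34.42
position: [0.5799, 0.0663, 0.0442]
tool_rot: [0.075, 1.57, 0.097]
force: [0.7, -0.4, -2.4]
grip_width: 0.0431
```

```bash
python3 st.py
```

```text
34.425 [0.5799 0.0663 0.0442] yaw tooly 91.27 down [ 0.001  0.    -1.   ] [ 0.7 -0.4 -2.4] 0.04308442758540099 [ 0.33  0.85 -0.82  1.81  0.82  0.86  0.7 ]
```

>>> play_rows:
  deltas:
    - [-0.3, 0.5, -5, 0, 0, 0, 30]
    - [0, 0, -3.5, 0, 0, 0, 30]
    - [0, 0, -2, 0, 0, 0, 30]
    - [0, 0, -1, 0, 0, 0, 30]
    - [0, 0, 0, 0, 0, 0, 30]
    - [0, 0, 0, 0, 0, 0, 30]

```text
clock: 35.17
position: [0.5792, 0.0667, 0.0323]
tool_rot: [-1.58, 1.571, -1.557]
force: [-2.6, -1.5, 4.7]
grip_width: 0.0428
```

>>> play_rows:
  deltas:
    - [0, 0, 0, 0, 0, 0, 52]
    - [0, 0, 0, 0, 0, 0, 64]
    - [0, 0, 0, 0, 0, 0, 64]
    - [0, 0, 15, 0, 0, 0, 64]
    - [0, 0, 35, 0, 0, 0, 64]
    - [0, 0, 45, 0, 0, 0, 64]
    - [0, 0, 25, 0, 0, 0, 64]
    - [-5, 10, 0, 0, 0, 0, 64]

```text
clock: 36.17
position: [0.5752, 0.0766, 0.1546]
tool_rot: [-0.026, 1.567, -0.005]
force: [0.3, -0.7, -0.8]
grip_width: 0.064
```

>>> play_rows:
  deltas:
    - [-15, 30, 0, 0, 0, 0, 64]
    - [-20, 45, 0, 0, 0, 0, 64]
    - [-20, 50, 0, 0, 0, 0, 64]
    - [-20, 50, 0, 0, 0, 0, 64]
    - [-15, 35, 0, 0, 0, 0, 64]
    - [-8, 23, 0, 0, 0, 0, 64]
    - [0, 0, 0, 0, 0, 0, 64]
    - [0, 0, 0, 0, 0, 0, 64]

```text
clock: 37.17
position: [0.4761, 0.3092, 0.1518]
tool_rot: [-2.133, 1.57, -2.111]
force: [-0.3, -0.8, 0.0]
grip_width: 0.0641
```

>>> play_rows:
  deltas:
    - [0, 0, -10, 0, 0, 0, 64]
    - [0, 0, -20, 0, 0, 0, 64]
    - [0, 0, -10, 0, 0, 0, 64]
    - [0, 0, 0, 0, 0, 0, 64]
    - [0, 0, 0, 0, 0, 0, 64]

```text
clock: 37.8
position: [0.4763, 0.3099, 0.1123]
tool_rot: [1.17, 1.571, 1.192]
force: [0.1, 0.5, 0.0]
grip_width: 0.0639
```

```bash
python3 st.py
```

```text
37.8 [0.4763 0.3099 0.1123] yaw tooly 91.28 down [ 0.  0. -1.] [0.1 0.5 0. ] 0.06394532815395189 [-0.08  0.75 -0.89  1.82  0.72  0.94  0.3 ]
```

>>> play_rows:
  deltas:
    - [0, 0, -15, 0, 0, 0, 64]
    - [0, 0, -25, 0, 0, 0, 64]
    - [0, 0, -25, 0, 0, 0, 64]
    - [0, 0, -14, 0, 0, 0, 64]
    - [0, 0, -7, 0, 0, 0, 64]
    - [0, 0, 0, 0, 0, 0, 64]
    - [0, 0, 0, 0, 0, 0, 64]
    - [0, 0, 0, 0, 0, 0, 45]

```text
clock: 38.8
position: [0.4765, 0.3098, 0.0266]
tool_rot: [0.405, 1.57, 0.427]
force: [0.3, 0.2, -0.4]
grip_width: 0.0474
```

>>> play_rows:
  deltas:
    - [0, 0, 0, 0, 0, 0, 30]
    - [0, 0, 0, 0, 0, 0, 30]
    - [0, 0, 0, 0, 0, 0, 30]

```text
clock: 39.17
position: [0.4766, 0.3098, 0.0268]
tool_rot: [0.12, 1.57, 0.143]
force: [-0.7, -1.8, 7.9]
grip_width: 0.0437
```

>>> play_rows:
  deltas:
    - [0, 0, 8, 0, 0, 0, 30]
    - [0, 0, 20, 0, 0, 0, 30]
    - [0, 0, 30, 0, 0, 0, 30]
    - [0, 0, 35, 0, 0, 0, 30]
    - [0, 0, 22, 0, 0, 0, 30]
    - [0, 0, 10, 0, 0, 0, 30]
    - [4, -13, 0, 0, 0, 0, 30]
    - [9, -30, 0, 0, 0, 0, 30]

```text
clock: 40.17
position: [0.4888, 0.2661, 0.1502]
tool_rot: [-2.93, 1.57, -2.906]
force: [-0.3, -1.0, -1.4]
grip_width: 0.0432
```

>>> play_rows:
  deltas:
    - [14, -46, 0, 0, 0, 0, 30]
    - [15, -50, 0, 0, 0, 0, 30]
    - [15, -50, 0, 0, 0, 0, 30]
    - [15, -50, 0, 0, 0, 0, 30]
    - [14, -46, 0, 0, 0, 0, 30]
    - [11, -35, 0, 0, 0, 0, 30]
    - [6, -19, 0, 0, 0, 0, 30]
    - [2, -7, 0, 0, 0, 0, 30]

```text
clock: 41.18
position: [0.5809, -0.0371, 0.1504]
tool_rot: [2.875, 1.57, 2.896]
force: [-0.5, 0.8, -1.3]
grip_width: 0.0431
```

>>> play_rows:
  deltas:
    - [0, 0, 0, 0, 0, 0, 30]
    - [0, 0, 0, 0, 0, 0, 30]
    - [0, 0, 0, 0, 0, 0, 30]

```text
clock: 41.55
position: [0.5812, -0.0353, 0.1512]
tool_rot: [0.459, 1.571, 0.482]
force: [-0.1, 0.3, -1.4]
grip_width: 0.0432
```

```bash
python3 st.py
```

```text
41.55 [ 0.5812 -0.0353  0.1512] yaw tooly 91.36 down [ 0.  0. -1.] [-0.1  0.3 -1.4] 0.04318787756296852 [ 0.58  0.72 -0.93  1.76  0.67  1.02  0.99]
```

>>> play_rows:
  deltas:
    - [1, -1.5, -15, 0, 0, 0, 30]
    - [0, 0, -25, 0, 0, 0, 30]
    - [0, 0, -25, 0, 0, 0, 30]
    - [0, 0, -22, 0, 0, 0, 30]
    - [0, 0, -14, 0, 0, 0, 30]
    - [0, 0, -6, 0, 0, 0, 30]
    - [0, 0, 0, 0, 0, 0, 30]
    - [0, 0, 0, 0, 0, 0, 30]

```text
clock: 42.55
position: [0.5827, -0.0378, 0.0447]
tool_rot: [-0.143, 1.57, -0.121]
force: [-0.3, -0.4, -1.3]
grip_width: 0.0428
```

```bash
python3 st.py
```

```text
42.55 [ 0.5827 -0.0378  0.0447] yaw tooly 91.27 down [ 0.001 -0.    -1.   ] [-0.3 -0.4 -1.3] 0.04281208146979465 [ 0.51  0.85 -0.82  1.81  0.82  0.86  0.88]
```

>>> play_rows:
  deltas:
    - [-0.5, 0.7, -5, 0, 0, 0, 30]
    - [0, 0, -3.5, 0, 0, 0, 30]
    - [0, 0, -2, 0, 0, 0, 30]
    - [0, 0, -1, 0, 0, 0, 30]
    - [0, 0, 0, 0, 0, 0, 30]
    - [0, 0, 0, 0, 0, 0, 30]

```text
clock: 43.3
position: [0.5817, -0.0371, 0.0328]
tool_rot: [-1.487, 1.571, -1.464]
force: [-3.8, -0.8, 6.2]
grip_width: 0.0431
```

>>> play_rows:
  deltas:
    - [0, 0, 0, 0, 0, 0, 52]
    - [0, 0, 0, 0, 0, 0, 64]
    - [0, 0, 0, 0, 0, 0, 64]
    - [0, 0, 15, 0, 0, 0, 64]
    - [0, 0, 35, 0, 0, 0, 64]
    - [0, 0, 45, 0, 0, 0, 64]
    - [0, 0, 45, 0, 0, 0, 64]
    - [0, 0, 30, 0, 0, 0, 64]

```text
clock: 44.3
position: [0.582, -0.0368, 0.2057]
tool_rot: [-0.076, 1.569, -0.053]
force: [-0.5, 0.1, 0.0]
grip_width: 0.0637
```

>>> play_rows:
  deltas:
    - [5, 15, 10, 0, 0, 0, 64]
    - [10, 25, 10, 0, 0, 0, 64]
    - [5, 12, 0, 0, 0, 0, 64]
    - [0, 0, 0, 0, 0, 0, 64]
    - [0, 0, 0, 0, 0, 0, 64]
    - [0, 0, 0, 0, 0, 0, 64]
    - [0, 0, 0, 0, 0, 0, 64]

```text
clock: 45.18
position: [0.6016, 0.0143, 0.2225]
tool_rot: [-2.566, 1.57, -2.545]
force: [-0.3, 0.1, -0.1]
grip_width: 0.0642
```

```bash
python3 st.py
python3 - <<'E'
from h import *
c=cam("wrist"); im=vision.grab_frame("wrist"); cv2.imwrite("pics/w7.png",im[:,:,::-1])
g=cv2.cvtColor(im,cv2.COLOR_RGB2HSV)
for n,x,y in(("b",.5796,.0668),("y",.582,-.037)):
    print(n,"expected cap-top circle centre/left/right/front/back",proj(c,[[x,y,.079],[x,y-.022,.079],[x,y+.022,.079],[x-.022,y,.079],[x+.022,y,.079]]).round(1).tolist())
E
```

```text
45.175 [0.6016 0.0143 0.2225] yaw tooly 91.24 down [-0. -0. -1.] [-0.3  0.1 -0.1] 0.06419753022214487 [ 0.51  0.66 -0.98  1.64  0.59  1.16  0.98]
b expected cap-top circle centre/left/right/front/back [[401.6, 190.6], [369.1, 189.9], [434.1, 191.3], [403.9, 157.6], [399.4, 222.3]]
y expected cap-top circle centre/left/right/front/back [[248.1, 190.9], [215.5, 190.2], [280.6, 191.6], [247.2, 157.9], [248.9, 222.6]]
```

View pics/w7.png

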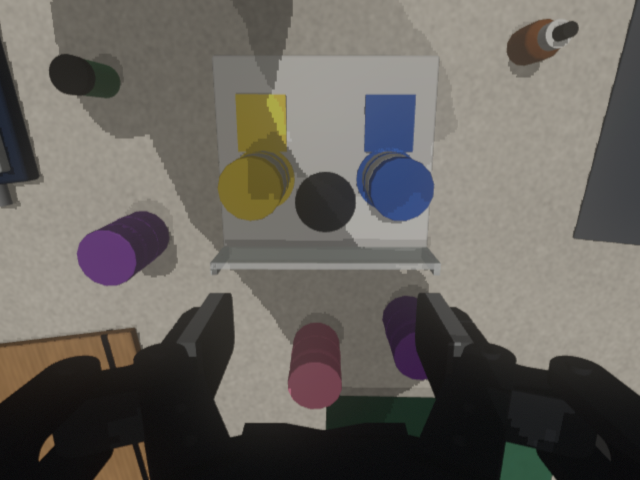

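Run:
```python
from h import *
c=cam("wrist"); im=cv2.imread("pics/w7.png")[:,:,::-1].copy()
for col,x,y in(("blue",.5796,.0668),("yellow",.582,-.037)):
    for k in blobs(mask(im,col,90,25),500): 
        b=cv2.boundingRect(k); print(col,"blob x",b[0],b[0]+b[2]-1,"y",b[1],b[1]+b[3]-1)
    a=np.linspace(0,6.28,200); P=proj(c,[[x+.022*np.cos(t),y+.022*np.sin(t),.079] for t in a]); print("exp",P.min(0),P.max(0))
i=im[70:260,200:450,::-1]; cv2.imwrite("pics/w8.png",cv2.resize(i,None,fx=3.1,fy=3.1,interpolation=2))
```

```text
blue blob x 357 432 y 95 220
exp [368.86380827 157.56148669] [433.97921867 222.22301901]
yellow blob x 218 294 y 94 220
exp [215.31282295 157.84012376] [280.44670894 222.49509821]
```

View pics/w8.png

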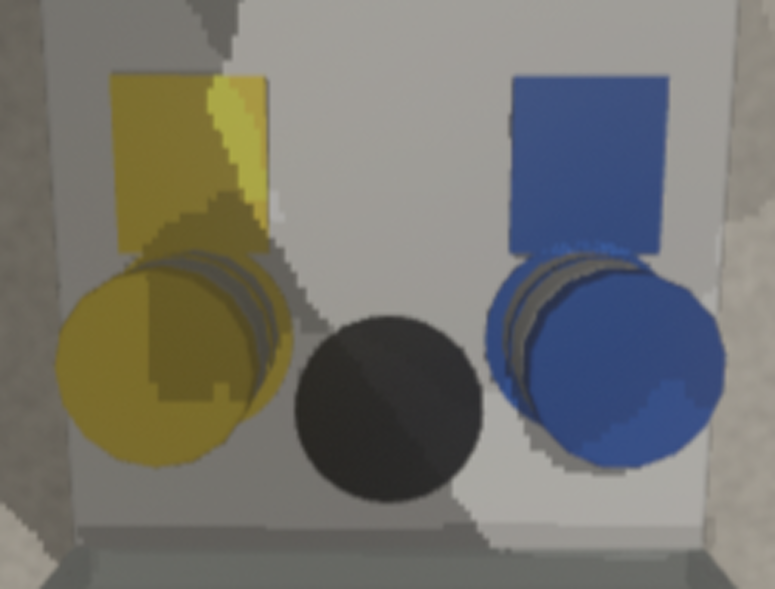

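Run:
```python
from h import *
from workcell import workorder
c=cam("top"); a=vision.grab_frame("top")
for k in blobs(mask(a,"red"),150): print("red",cv2.boundingRect(k),fit(c,k,(.531,-.301),.094,.110))
print(workorder.job_done(), telemetry.observe()["clock"])
```

```text
red (468, 268, 27, 26) (array([ 0.53189206, -0.2988305 ]), 0.843715441884094)
the job is handed in; nothing more can be done
the job is handed in; nothing more can be done
```

I moved the blue and then the yellow jar to the mat, stood the red jar on the stage, put the blue and then the yellow jar back on their own pads, and handed the job in. It took about 45 s, and the job report gives no verdict.

**Red jar:** the wrist camera shows it upright within about 1–1.5 mm of the stage centre. A last look from the top camera put it about 2 mm off in y, which is close to the 2 mm calibration limit.

**Blue and yellow jars:** both are upright on their own pads. Their caps appear about 1–1.5 mm (2 px) off the expected positions. The offset is along the same axis for both, so it is probably a small camera bias; I left it uncorrected.

**Everything else:** the gripper is open and clear of everything. The dropper bottle, the vial and the look-alikes were not touched and look undisturbed. The highest wrist force I read was about 29 N, while setting down the red jar.

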